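Find the full tin by its weight

ROBOT

A 6-joint arm with a two-finger parallel gripper is mounted at the origin on the work surface. World frame = base frame: x ahead of the robot, y to its left, z up, the work surface at z = 0. Lengths are in m, angles in rad, forces in N, time in s.
With the tool pointing down it reaches from about 0.35 to 0.975 m from the base axis. Payload 4.9 kg.
Tool frame: the origin (TCP) lies at the very end of the fingers, on their centre line; the grasp point (between the pads) lies 19 mm behind it; z points along the fingers, y is the direction in which the jaws open and shut (so a half turn about z gives the same grasp; the last joint's range is limited). The gripper opens to 85 mm and grips with 20 to 120 N. Pads are 22 mm wide; open, the fingers measure 114 mm over their backs; the gripper's body (76 mm by 85 mm) begins 54 mm behind the grasp point. The pads swing forward as they close: fully open they stand 13 mm farther back than shut.
Start: joints at [-1.456, 0.053, 1.613, -0, 1.476, -0.119], TCP at [0.145, -0.608, 0.231] pointing down, gripper open.
Joint ranges: [-3.01, 3.01], [-1.01, 2.22], [0.06, 2.58], [-1.02, 4.17], [0.09, 2.62], [-3.14, 3.14]. Speed limits (rad/s): [2.57, 2.57, 3.14, 3.14, 3.14, 3.14].

INTERFACE

Orientations are given as a unit quaternion [w, x, y, z].
In Python, from plant import monitor, eyes, manip gives the robot as it stands.
- The arm moves only by the tool step_arm, never from a script. Its argument "motion" is a list of rows, each a list of 7 numbers: the shift along the world's x, y, z scaled (see below), then the turn, a rotation vector about the world's x, y, z scaled (see below), then the closure in counts, from 0 (fully open) to 255 (shut). In form: [[x, y, z, ax, ay, az, grip], ...]. A call has 1 to 10 rows; each row is the pose to reach, as a shift and turn from the pose commanded when the call began; what a row does not reach only later rows make up. The controller multiplies each number of a shift by 0.5 m and each number of a turn by 1.5 rad. A row lasts 1/10 s, in which the tool goes at most 50 mm and 8.59 degrees, less where a joint would pass 70% of its speed; a pose out of reach is approached as far as the arm can. A call with a number of a shift or a turn outside -1 to 1 is refused whole. A call with a gripper value outside its range is refused whole. The fingers move at their own pace and stop on an object; the grip force is fixed at half the most. Time passes only in rows, so rows that repeat a pose let the fingers close. It gives the time, the measured TCP pose, the force and the opening at its end, in the units of the state.
- monitor.state(): the state, without advancing time (a new reading comes with each control period).
- eyes.grab_frame(name): name is "scene" or "top" or "wrist"; returns a dict with "pixels" (480x640x3 uint8, red, green, blue), "mtx" (3x3 intrinsics, pixels), "rvec" (rotation vector, rad) and "tvec" (3), from world to camera coordinates, as OpenCV has them; the wrist camera has in their place "hand_eye" (4x4, takes a point from camera to tool coordinates, whose origin is the TCP and whose axes are the flange's). Camera axes: x right, y down, z forward; pixel columns grow to the right and rows downward; lengths in m; the calibration is good to about 2 mm. A picture is of the moment at which its call begins: read the wrist's pose just before it. There is no depth.
- manip.job_done(): hands the job in, once; it reports no verdict.
Trained networks look in the newest picture that a camera, given by its name, has taken for a name from the list of things; names that differ only in an ending like _2 or _b are one class to them, and where a whole thing is asked for, a point or a joint stands for the part that bears it (a point fixed in the world has none). Each returns a list of dicts, best first, with "p" (0 to 1); they miss things now and then, are a little off and sometimes report something else, mostly with a low value. They report only what shows in the picture. A call takes as long as a camera call. They do not tell look-alikes from the thing itself.
- eyes.look_for(name, camera): "box" ([centre column, centre row, width, height] in pixels, round what is visible of it).
- eyes.pinpoint(name, camera): "uv" ([column, row] in pixels: a listed point, or the origin of a listed thing).
The state is a dict: "time": time; "joint_pos": joint angles; "joint_vel": joint speeds; "joint_efforts": joint torques, N m; "tool_pos": TCP position; "tool_rot": TCP orientation; "contact_force": force on the tool from outside, world axes, zero at the start; "ft_torque": the same for the moment, N m; "gripper_width": opening from 0.0 (shut) to 1.0 (fully open).
Only numpy, scipy, OpenCV 4.12 (cv2) and the standard library are available. Lean on these libraries where they do the work, as an engineer would, in place of code of your own. Each camera call takes 0.05 s, during which the arm holds its last target.

TASK

Only one of the three closed tins on the board is full, and they look alike: find out which by its weight. Heft them one at a time, first the left one as the robot sees it, then the middle, then the right, lifting each at least 3 cm clear and standing it back upright on the board before lifting the next, without dropping or tipping any. Then hold the heaviest up, upright and still, at least 12 cm above the board and finish while holding it, with the other two standing on the board and the kitchenware around left alone.

Things in the scene. Friction and masses are not known exactly. Their poses are not given: they have to be found in the camera images.
- board: fixed pale wooden board the tins stand on, 200 (x) x 480 (y) x 18 mm; origin: centre of its underside, on the bench top; z up. One of the tins on it, a different one each time, is at least 150 g heavier than either of the others
- tin_left: one of three outwardly identical closed green tins in a row on the board: the one furthest to the robot's left (+y). Square body 62 x 62 mm, 80 mm high, under a fixed brass-coloured lid 56 x 56 x 14 mm (94 mm overall); flat upright sides square to its x and y axes. Origin: centre of the underside, z up. Holds one rigid pack with a few mm of play. Weighs 150 to 510 g
- tin_middle: one of three outwardly identical closed green tins in a row on the board: the one in the middle of the row. Square body 62 x 62 mm, 80 mm high, under a fixed brass-coloured lid 56 x 56 x 14 mm (94 mm overall); flat upright sides square to its x and y axes. Origin: centre of the underside, z up. Holds one rigid pack with a few mm of play. Weighs 150 to 510 g
- tin_right: one of three outwardly identical closed green tins in a row on the board: the one furthest to the robot's right (-y). Square body 62 x 62 mm, 80 mm high, under a fixed brass-coloured lid 56 x 56 x 14 mm (94 mm overall); flat upright sides square to its x and y axes. Origin: centre of the underside, z up. Holds one rigid pack with a few mm of play. Weighs 150 to 510 g
- pot: bystander, leave alone: an empty aluminium pot, 140 mm wide without its two handles, 80 mm high; origin at its underside
- saucer: bystander, leave alone: a white ceramic saucer, 120 mm wide, 18 mm high; origin at its underside
- spoon: bystander, leave alone: a steel tablespoon, 190 mm long, lying along its x axis; origin at its underside
- sieve: bystander, leave alone: a red plastic sieve, bowl 140 mm wide and 55 mm high, with a handle reaching 170 mm from its centre along its +y; origin at its underside
Mind the look-alikes: they are no part of the job. What is shaped like the tin_right but blue or pink is not meant.

How it is judged:
By the outcome, as a careful person would: the job done as asked, in the order asked, and still so for the second after the job is handed in, while the arm keeps its last pose, push and grip.
It also fails if it takes over 67 s, if anything falls off the work surface, if the arm or the gripper's body presses on something with over 40 N, if the wrist force passes 120 N, or if a joint passes its speed limit or range.

## Working session

There is one attempt and no reset: what is moved stays moved. The work goes in short steps, Python scripts to look and compute and a tool call to move; the robot and the scene stay as the last step left them, time stands still between calls to the robot, and variables do not carry over. Pictures are saved under pics/ and viewed, and the job is handed in when it is done.

Besides the shell and the picture viewer there is one more tool, called after "Call:" as name(argument=value, ...), one argument or row to a line, values as JSON. step_arm: Moves the arm, as the interface text tells. Its arguments: {"type":"object","properties":{"motion":{"type":"array","items":{"type":"array","items":{"type":"number"}}}},"required":["motion"]}

```bash
mkdir -p pics; ls; cat > h.py <<'E'
import numpy as np, cv2
from plant import monitor, eyes, manip
def snap(n,f):
    d=eyes.grab_frame(n); cv2.imwrite('pics/'+f,cv2.cvtColor(d['pixels'],cv2.COLOR_RGB2BGR)); return d
def ray(d,uv,z):
    K=np.array(d['mtx'],float);R,_=cv2.Rodrigues(np.array(d['rvec'],float));t=np.array(d['tvec'],float).reshape(3)
    c=-R.T@t; v=R.T@np.linalg.solve(K,[uv[0],uv[1],1]); return c+v*(z-c[2])/v[2]
E
python3 - <<'E'
from h import *
s=monitor.state();print(s)
for c in ['top','scene']:
    d=snap(c,c+'1.png')
    for n in ['tin_left','tin_middle','tin_right','board']:
        for r in eyes.look_for(n,c)[:4]: print(c,n,r)
        for r in eyes.pinpoint(n,c)[:6]: print(c,n,r['p'],r['uv'],ray(d,r['uv'],0.018).round(3))
E
```

```text
pics
{'time': 0.0, 'joint_pos': array([-1.45601520e+00,  5.33390994e-02,  1.61429101e+00, -5.53496788e-06,
        1.47599617e+00, -1.19025997e-01]), 'joint_vel': array([-1.96677344e-04, -3.53523047e-04,  7.51687808e-04, -1.48386924e-05,
        2.27180015e-03,  1.77399180e-04]), 'joint_efforts': array([ 7.82705174e-04, -3.93674362e+01, -3.70178747e+01, -3.64551738e-05,
        7.02892430e-03, -1.52738801e-05]), 'tool_pos': array([ 0.1447132 , -0.6073776 ,  0.23007581]), 'tool_rot': array([-1.01681550e-03,  9.93174013e-01,  1.16637670e-01, -5.96667019e-07]), 'contact_force': array([-0.27065237, -0.7153803 ,  0.0203133 ]), 'ft_torque': array([-0.00945625, -0.01541822,  0.01487087]), 'gripper_width': 1.0023147410521527}
top tin_left {'box': [255.3, 261.6, 38.0, 32.3], 'p': 0.9}
top tin_left {'box': [153.3, 201.4, 81.2, 56.3], 'p': 0.25}
top tin_left 0.92 [254.1, 261.6] [0.499 0.156 0.018]
top tin_middle 0.61 [309.1, 236.3] [0.567 0.009 0.018]
top tin_right {'box': [384.0, 332.4, 36.3, 33.8], 'p': 0.88}
top tin_right {'box': [333.6, 168.7, 28.0, 30.5], 'p': 0.86}
top tin_right {'box': [
[... 752 characters left out ...]
e 0.7 [328.4, 246.7] [0.566 0.002 0.018]
scene tin_right {'box': [327.4, 329.4, 43.9, 58.7], 'p': 0.97}
scene tin_right {'box': [205.3, 217.8, 36.3, 45.2], 'p': 0.78}
scene tin_right {'box': [283.2, 258.5, 36.1, 56.4], 'p': 0.73}
scene tin_right {'box': [370.1, 292.3, 39.0, 53.6], 'p': 0.57}
scene tin_right 0.96 [285.2, 273.2] [ 0.573 -0.134  0.018]
scene tin_right 0.84 [411.1, 276.3] [0.76  0.087 0.018]
scene tin_right 0.79 [366.5, 305.4] [ 0.758 -0.054  0.018]
scene tin_right 0.64 [325.6, 342.7] [ 0.776 -0.184  0.018]
scene tin_right 0.56 [208.9, 231.8] [ 0.337 -0.199  0.018]
scene board {'box': [317.9, 259.4, 190.9, 127.1], 'p': 0.81}
scene board 0.83 [323.3, 249.5] [ 0.566 -0.014  0.018]
```

```bash
python3 - <<'E'
import cv2
for c,(x0,x1,y0,y1) in dict(top=(200,460,130,360),scene=(180,460,150,380)).items():
    i=cv2.imread(f'pics/{c}1.png'); cv2.imwrite(f'pics/{c}1c.png',cv2.resize(i[y0:y1,x0:x1],None,fx=2.6,fy=2.6,interpolation=cv2.INTER_CUBIC))
E
```

```text
(no output)
```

View pics/top1.png

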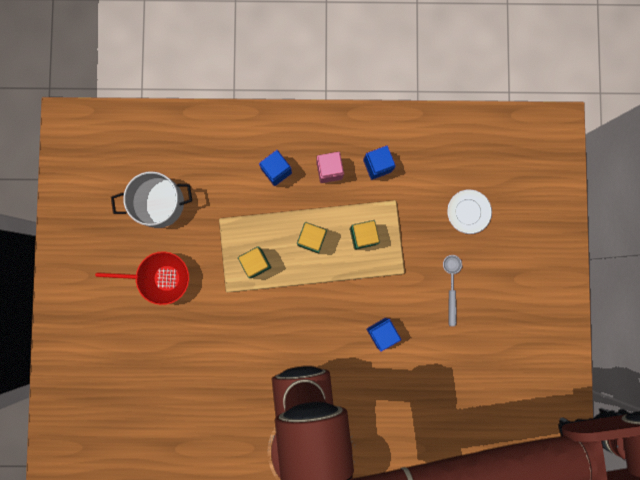

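View pics/top1c.png

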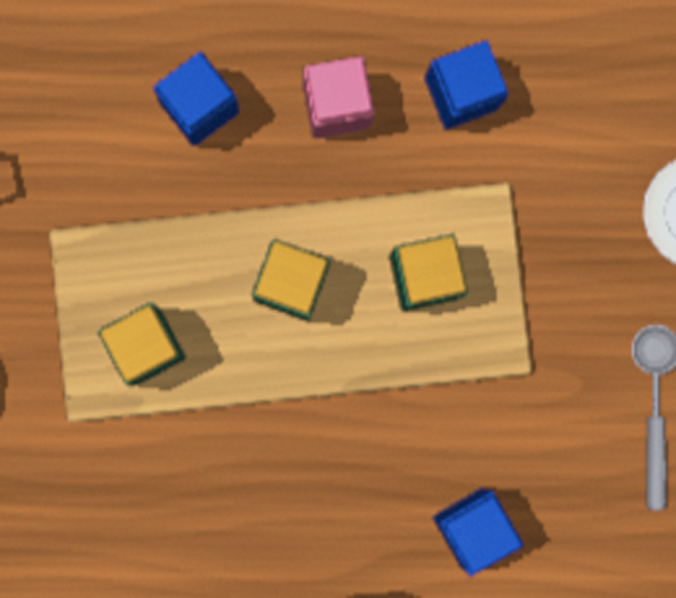

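View pics/scene1c.png

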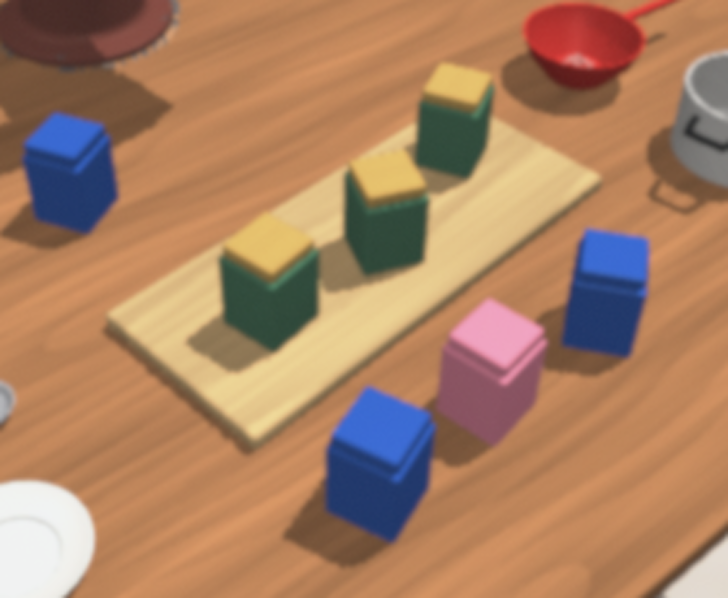

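The three green tins with brass lids are at about (254,262), (312,237) and (365,234) in the top view. The blue and pink ones are decoys. Next I'll fit the lid squares in both views.

```bash
cat >> h.py <<'E'
def lids(d,z=0.112):
    hsv=cv2.cvtColor(d['pixels'],cv2.COLOR_RGB2HSV)
    m=((hsv[...,0]>14)&(hsv[...,0]<28)&(hsv[...,1]>150)&(hsv[...,2]>140)).astype(np.uint8)
    n,l,st,ce=cv2.connectedComponentsWithStats(m)
    out=[]
    for i in range(1,n):
        if st[i,4]<150 : continue
        c,_=cv2.findContours((l==i).astype(np.uint8),cv2.RETR_EXTERNAL,cv2.CHAIN_APPROX_NONE)
        c=max(c,key=len).reshape(-1,2).astype(float)
        w=np.array([ray(d,p,z)[:2] for p in c])
        r=cv2.minAreaRect((w*1000).astype(np.float32))
        ys,xs=np.nonzero(l==i); mu=np.mean([ray(d,(x,y),z)[:2] for x,y in zip(xs,ys)],axis=0)
        out.append((ce[i].round(1),st[i,4],mu.round(4),np.round(r[0],1),np.round(r[1],1),round(r[2],1)))
    return out
E
python3 - <<'E'
from h import *
for c in ['top','scene']:
    d=eyes.grab_frame(c)
    R,_=cv2.Rodrigues(np.array(d['rvec'],float)); print(c,(-R.T@np.array(d['tvec']).reshape(3)).round(3))
    for o in lids(d): print(*o)
w=eyes.grab_frame('wrist'); print(w['hand_eye'],w['mtx'])
E
```

```text
top [0.441 0.008 1.608]
[365.6 233.2] 469 [ 0.5684 -0.1333] [ 568.6 -133.2] [54.6 54.9] 12.4
[311.5 236.1] 472 [0.5603 0.0034] [560.4   3.5] [54.7 55.1] 70.3
[252.7 261.6] 470 [0.4951 0.1506] [495.2 150.6] [54.6 54.3] 28.8
scene [ 1.163 -0.542  0.763]
[[ 1.98496872e-04 -9.58187723e-01 -2.86140259e-01  7.32902192e-02]
 [ 9.99999827e-01  3.48424114e-04 -4.73050771e-04  1.68442534e-03]
 [ 5.52969608e-04 -2.86140116e-01  9.58187627e-01 -1.43293997e-01]
 [ 0.00000000e+00  0.00000000e+00  0.00000000e+00  1.00000000e+00]] [[356.59998319   0.         323.68708292]
 [  0.         356.59998319 240.4825213 ]
 [  0.           0.           1.        ]]
```

Call:
step_arm(
  motion=[
    [0.68,0.716,0,0,0,0,0],
    [0.68,0.716,0,0,0,0,0],
    [0.68,0.716,0,0,0,0,0],
    [0.68,0.716,0,0,0,0,0],
    [0.68,0.716,0,0,0,0,0],
    [0.68,0.716,0,0,0,0,0],
    [0.68,0.716,0,0,0,0,0],
    [0.68,0.716,0,0,0,0,0],
    [0.68,0.716,0,0,0,0,0],
    [0.68,0.716,0,0,0,0,0],
  ],
)

```text
time: 2.05
tool_pos: [0.4862, -0.248, 0.2317]
tool_rot: [0.0, 0.993, 0.117, 0.0]
contact_force: [-0.0, -0.3, -0.1]
gripper_width: 1.001
```

Call:
step_arm(
  motion=[
    [0.02,0.797,0.02,0,0,0.2,0],
    [0.02,0.797,0.02,0,0,0.2,0],
    [0.02,0.797,0.02,0,0,0.2,0],
    [0.02,0.797,0.02,0,0,0.2,0],
    [0.02,0.797,0.02,0,0,0.2,0],
    [0.02,0.797,0.02,0,0,0.2,0],
    [0.02,0.797,0.02,0,0,0.2,0],
    [0.02,0.797,0.02,0,0,0.2,0],
    [0.02,0.797,0.02,0,0,0.2,0],
    [0.02,0.797,0.02,0,0,0.2,0],
  ],
)

```text
time: 3.05
tool_pos: [0.4946, 0.1495, 0.2414]
tool_rot: [0.0, 0.964, 0.265, -0.0]
contact_force: [-0.1, 0.0, -0.3]
gripper_width: 1.002
```

```bash
cat >> h.py <<'E'
def wristcam(f):
    from scipy.spatial.transform import Rotation as Ro
    s=monitor.state(); d=snap('wrist',f)
    q=s['tool_rot']; T=np.eye(4); T[:3,:3]=Ro.from_quat([q[1],q[2],q[3],q[0]]).as_matrix(); T[:3,3]=s['tool_pos']
    C=T@np.array(d['hand_eye']); Ci=np.linalg.inv(C)
    d['rvec']=cv2.Rodrigues(Ci[:3,:3])[0]; d['tvec']=Ci[:3,3]
    tx=T[:3,0]; print('tool',s['tool_pos'].round(4),'psi',np.degrees(np.arctan2(tx[1],tx[0])).round(2),'t',s['time'],'F',s['contact_force'].round(2),'w',s['gripper_width'])
    return d
E
python3 - <<'E'
from h import *
d=wristcam('w1.png')
for o in lids(d): print(*o)
E
```

```text
tool [0.4946 0.1495 0.2414] psi 30.74 t 3.05 F [-0.14  0.02 -0.27] w 1.0022705814299806
[322.8 226. ] 4436 [0.4977 0.1503] [496.7 149.3] [55.2 54. ] 29.2
[520.6 249. ] 4199 [0.5626 0.0039] [561.2   3.1] [55.5 54.3] 70.5
[628.6 324. ] 1064 [ 0.5574 -0.1195] [ 556.8 -113.9] [61.9 26.1] 45.0
```

View pics/w1.png

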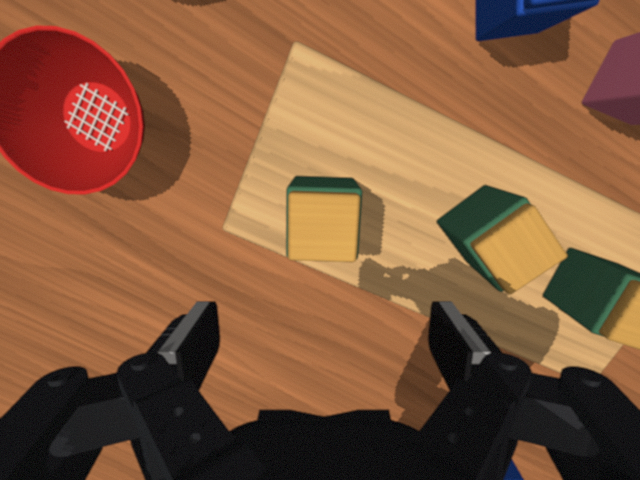

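Call:
step_arm(
  motion=[
    [0.003,0,-0.05,0,0,-0.02,0],
    [0.003,0,-0.12,0,0,-0.02,0],
    [0.003,0,-0.18,0,0,-0.02,0],
    [0.003,0,-0.24,0,0,-0.02,0],
    [0.003,0,-0.28,0,0,-0.02,0],
    [0.003,0,-0.32,0,0,-0.02,0],
    [0.003,0,-0.35,0,0,-0.02,0],
    [0.003,0,-0.37,0,0,-0.02,0],
    [0.003,0,-0.38,0,0,-0.02,0],
    [0.003,0,-0.38,0,0,-0.02,0],
  ],
)

```text
time: 4.1
tool_pos: [0.4962, 0.1482, 0.051]
tool_rot: [-0.0, 0.969, 0.249, -0.0]
contact_force: [0.3, 0.6, 0.1]
gripper_width: 1.005
```

Call:
step_arm(
  motion=[
    [0,0,0,0,0,0,60],
    [0,0,0,0,0,0,120],
    [0,0,0,0,0,0,255],
    [0,0,0,0,0,0,255],
    [0,0,0,0,0,0,255],
    [0,0,0,0,0,0,255],
    [0,0,0,0,0,0,255],
    [0,0,0,0,0,0,255],
  ],
)

```text
time: 4.9
tool_pos: [0.4973, 0.149, 0.0527]
tool_rot: [-0.0, 0.968, 0.249, 0.001]
contact_force: [-0.9, 1.0, 6.4]
gripper_width: 0.715
```

Call:
step_arm(
  motion=[
    [0,0,0.01,0,0,0,255],
    [0,0,0.03,0,0,0,255],
    [0,0,0.06,0,0,0,255],
    [0,0,0.09,0,0,0,255],
    [0,0,0.12,0,0,0,255],
    [0,0,0.13,0,0,0,255],
    [0,0,0.13,0,0,0,255],
    [0,0,0.13,0,0,0,255],
    [0,0,0.13,0,0,0,255],
    [0,0,0.13,0,0,0,255],
  ],
)

```text
time: 5.9
tool_pos: [0.4957, 0.1484, 0.1153]
tool_rot: [-0.0, 0.968, 0.249, -0.001]
contact_force: [0.8, -1.1, -2.2]
gripper_width: 0.721
```

Call:
step_arm(
  motion=[
    [0,0,0,0,0,0,255],
    [0,0,0,0,0,0,255],
    [0,0,0,0,0,0,255],
  ],
)

```text
time: 6.2
tool_pos: [0.4962, 0.1485, 0.1161]
tool_rot: [-0.0, 0.968, 0.249, -0.0]
contact_force: [0.7, 0.3, -1.8]
gripper_width: 0.717
```

Call:
step_arm(
  motion=[
    [0,0,0,0,0,0,255],
    [0,0,0,0,0,0,255],
    [0,0,0,0,0,0,255],
  ],
)

```text
time: 6.5
tool_pos: [0.4963, 0.1485, 0.1163]
tool_rot: [0.0, 0.968, 0.249, 0.0]
contact_force: [-0.4, 0.1, -1.9]
gripper_width: 0.717
```

```bash
python3 - <<'E'
from h import *
d=wristcam('w2.png'); 
fs=[]
for i in range(4):
    eyes.grab_frame('wrist'); s=monitor.state(); fs.append(s['contact_force'])
print(np.round(fs,2), s['time'], s['joint_efforts'].round(3))
E
```

```text
tool [0.4963 0.1485 0.1163] psi 28.87 t 6.5 F [-0.44  0.12 -1.91] w 0.7167954541706418
[[-0.99 -0.21 -1.55]
 [ 0.01  0.98 -2.49]
 [ 0.52  0.33 -2.03]
 [ 0.56  0.05 -2.76]] 6.75 [-0.0000e+00 -3.0989e+01 -3.5648e+01 -0.0000e+00  1.0000e-03  0.0000e+00]
```

View pics/w2.png

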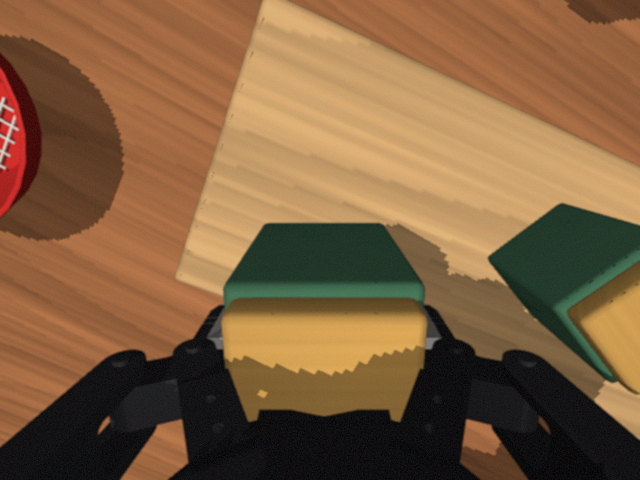

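Call:
step_arm(
  motion=[
    [0,0,-0.03,0,0,0,255],
    [0,0,-0.06,0,0,0,255],
    [0,0,-0.085,0,0,0,255],
    [0,0,-0.105,0,0,0,255],
    [0,0,-0.115,0,0,0,255],
    [0,0,-0.122,0,0,0,255],
    [0,0,-0.126,0,0,0,255],
    [0,0,-0.128,0,0,0,255],
    [0,0,-0.129,0,0,0,255],
    [0,0,-0.129,0,0,0,255],
  ],
)

```text
time: 7.75
tool_pos: [0.4968, 0.1486, 0.0527]
tool_rot: [0.0, 0.968, 0.249, 0.001]
contact_force: [-2.2, -0.3, 2.4]
gripper_width: 0.72
```

Call:
step_arm(
  motion=[
    [0,0,-0.001,0,0,0,200],
    [0,0,-0.001,0,0,0,120],
    [0,0,-0.001,0,0,0,40],
    [0,0,-0.001,0,0,0,0],
    [0,0,-0.001,0,0,0,0],
    [0,0,-0.001,0,0,0,0],
    [0,0,-0.001,0,0,0,0],
  ],
)

```text
time: 8.45
tool_pos: [0.4963, 0.1485, 0.0512]
tool_rot: [-0.0, 0.968, 0.249, -0.0]
contact_force: [0.6, 0.7, 0.4]
gripper_width: 1.003
```

Call:
step_arm(
  motion=[
    [0,0,0.03,0,0,0,0],
    [0,0,0.08,0,0,0,0],
    [0,0,0.15,0,0,0,0],
    [0,0,0.22,0,0,0,0],
    [0,0,0.29,0,0,0,0],
    [0,0,0.36,0,0,0,0],
    [0,0,0.38,0,0,0,0],
    [0,0,0.38,0,0,0,0],
  ],
)

```text
time: 9.25
tool_pos: [0.4975, 0.1487, 0.2444]
tool_rot: [0.0, 0.968, 0.249, 0.003]
contact_force: [0.1, 0.7, -1.5]
gripper_width: 0.996
```

```bash
python3 - <<'E'
from h import *
d=wristcam('w3.png')
for o in lids(d): print(*o)
E
```

```text
tool [0.4975 0.1487 0.2444] psi 28.87 t 9.25 F [ 0.07  0.72 -1.49] w 0.9963530887768224
[322.8 228.9] 4320 [0.4985 0.148 ] [497.4 147.3] [54.6 54. ] 29.0
[515.7 244.9] 4087 [0.5624 0.0046] [560.8   3.8] [55.1 53.9] 70.2
[628.1 314.2] 1194 [ 0.559  -0.1184] [ 558.3 -113.1] [62.3 27.1] 42.9
```

View pics/w3.png

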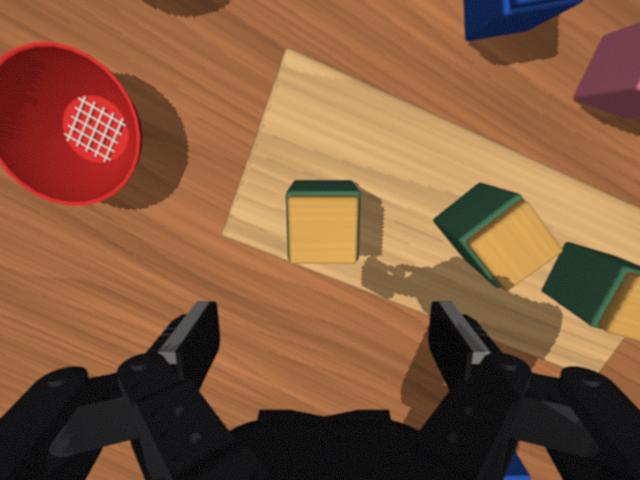

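The left tin is back upright at (322,229), undisturbed, and weighs about 0.2 kg. Next is the middle one.

Call:
step_arm(
  motion=[
    [0.128,-0.29,0,0,0,0.482,0],
    [0.128,-0.29,0,0,0,0.482,0],
    [0.128,-0.29,0,0,0,0.482,0],
    [0.128,-0.29,0,0,0,0.482,0],
    [0.128,-0.29,0,0,0,0.482,0],
    [0.128,-0.29,0,0,0,0.482,0],
    [0.128,-0.29,0,0,0,0.482,0],
    [0.128,-0.29,0,0,0,0.482,0],
  ],
)

```text
time: 10.1
tool_pos: [0.5597, 0.0041, 0.2402]
tool_rot: [-0.001, 0.818, 0.575, -0.001]
contact_force: [-0.4, -0.4, 0.1]
gripper_width: 0.999
```

```bash
python3 - <<'E'
from h import *
d=wristcam('w4.png')
for o in lids(d): print(*o)
E
```

```text
tool [0.5597 0.0041 0.2402] psi 70.22 t 10.1 F [-0.44 -0.39  0.05] w 0.9985004278148532
[168.7  69.8] 6416 [0.4978 0.1478] [497.3 147. ] [55.2 54.7] 28.7
[325.9 228.3] 4296 [0.5624 0.0036] [561.9   3.1] [54.5 54.2] 70.3
[417.8 368.5] 203 [ 0.5961 -0.1451] [ 595.9 -144.2] [10.8 25.8] 5.8
```

View pics/w4.png

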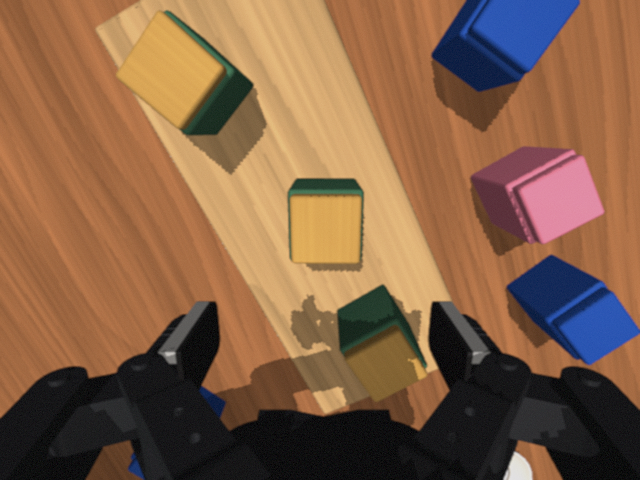

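Call:
step_arm(
  motion=[
    [0.003,0,-0.05,0,0,0,0],
    [0.003,0,-0.12,0,0,0,0],
    [0.003,0,-0.18,0,0,0,0],
    [0.003,0,-0.24,0,0,0,0],
    [0.003,0,-0.28,0,0,0,0],
    [0.003,0,-0.32,0,0,0,0],
    [0.003,0,-0.35,0,0,0,0],
    [0.003,0,-0.37,0,0,0,0],
    [0.003,0,-0.378,0,0,0,0],
    [0.003,0,-0.378,0,0,0,0],
  ],
)

```text
time: 11.15
tool_pos: [0.5618, 0.0036, 0.0522]
tool_rot: [-0.0, 0.818, 0.576, -0.0]
contact_force: [0.4, 0.5, 0.4]
gripper_width: 1.0
```

Call:
step_arm(
  motion=[
    [0,0,0,0,0,0,60],
    [0,0,0,0,0,0,120],
    [0,0,0,0,0,0,255],
    [0,0,0,0,0,0,255],
    [0,0,0,0,0,0,255],
    [0,0,0,0,0,0,255],
    [0,0,0,0,0,0,255],
    [0,0,0,0,0,0,255],
  ],
)

```text
time: 11.95
tool_pos: [0.5629, 0.0034, 0.0537]
tool_rot: [0.001, 0.818, 0.576, 0.001]
contact_force: [0.1, 0.3, 6.4]
gripper_width: 0.717
```

Call:
step_arm(
  motion=[
    [0,0,0.01,0,0,0,255],
    [0,0,0.03,0,0,0,255],
    [0,0,0.06,0,0,0,255],
    [0,0,0.09,0,0,0,255],
    [0,0,0.12,0,0,0,255],
    [0,0,0.13,0,0,0,255],
    [0,0,0.13,0,0,0,255],
    [0,0,0.13,0,0,0,255],
    [0,0,0.13,0,0,0,255],
    [0,0,0.13,0,0,0,255],
  ],
)

```text
time: 12.95
tool_pos: [0.5612, 0.0036, 0.1163]
tool_rot: [-0.001, 0.818, 0.576, -0.001]
contact_force: [-1.0, 0.2, -1.8]
gripper_width: 0.717
```

Call:
step_arm(
  motion=[
    [0,0,0,0,0,0,255],
    [0,0,0,0,0,0,255],
    [0,0,0,0,0,0,255],
    [0,0,0,0,0,0,255],
    [0,0,0,0,0,0,255],
  ],
)

```text
time: 13.45
tool_pos: [0.5618, 0.0035, 0.1173]
tool_rot: [0.0, 0.818, 0.576, 0.0]
contact_force: [-0.2, 0.3, -2.0]
gripper_width: 0.724
```

```bash
python3 - <<'E'
from h import *
d=wristcam('w5.png'); 
fs=[]
for i in range(6):
    eyes.grab_frame('wrist'); s=monitor.state(); fs.append(s['contact_force'])
print(np.round(fs,2), np.mean(fs,axis=0),s['time'], s['joint_efforts'].round(3))
E
```

```text
tool [0.5618 0.0035 0.1173] psi 70.29 t 13.45 F [-0.21  0.3  -2.  ] w 0.7238960188697215
[[-0.08 -0.66 -0.84]
 [ 0.18 -0.51 -1.13]
 [-0.09  1.08 -2.55]
 [ 0.51  0.41 -1.18]
 [ 0.62 -0.08 -2.35]
 [-0.   -0.01 -1.59]] [ 0.18846234  0.03918539 -1.60584599] 13.8 [-0.0000e+00 -3.5415e+01 -3.5358e+01 -1.0000e-03  1.0000e-03 -0.0000e+00]
```

View pics/w5.png

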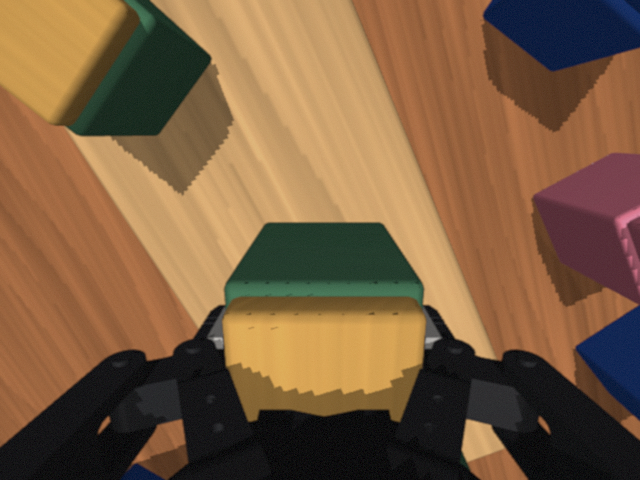

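The middle tin reads about 1.7 N, so it is light too. I'll put it back.

Call:
step_arm(
  motion=[
    [0,0,-0.03,0,0,0,255],
    [0,0,-0.06,0,0,0,255],
    [0,0,-0.085,0,0,0,255],
    [0,0,-0.105,0,0,0,255],
    [0,0,-0.115,0,0,0,255],
    [0,0,-0.122,0,0,0,255],
    [0,0,-0.126,0,0,0,255],
    [0,0,-0.128,0,0,0,255],
    [0,0,-0.129,0,0,0,255],
    [0,0,-0.129,0,0,0,255],
  ],
)

```text
time: 14.8
tool_pos: [0.5623, 0.0035, 0.0537]
tool_rot: [0.0, 0.818, 0.576, 0.0]
contact_force: [-0.6, 0.0, 2.1]
gripper_width: 0.718
```

Call:
step_arm(
  motion=[
    [0,0,-0.001,0,0,0,200],
    [0,0,-0.001,0,0,0,120],
    [0,0,-0.001,0,0,0,40],
    [0,0,-0.001,0,0,0,0],
    [0,0,-0.001,0,0,0,0],
    [0,0,-0.001,0,0,0,0],
    [0,0,-0.001,0,0,0,0],
  ],
)

```text
time: 15.5
tool_pos: [0.5618, 0.0035, 0.0522]
tool_rot: [-0.0, 0.818, 0.576, -0.0]
contact_force: [0.1, -0.4, -0.3]
gripper_width: 0.999
```

Call:
step_arm(
  motion=[
    [0,0,0.03,0,0,0,0],
    [0,0,0.08,0,0,0,0],
    [0,0,0.15,0,0,0,0],
    [0,0,0.22,0,0,0,0],
    [0,0,0.29,0,0,0,0],
    [0,0,0.36,0,0,0,0],
    [0,0,0.38,0,0,0,0],
    [0,0,0.38,0,0,0,0],
  ],
)

```text
time: 16.3
tool_pos: [0.563, 0.0034, 0.2456]
tool_rot: [0.002, 0.818, 0.576, 0.002]
contact_force: [-0.6, -0.5, -0.5]
gripper_width: 1.001
```

```bash
python3 - <<'E'
from h import *
d=wristcam('w6.png')
for o in lids(d): print(*o)
E
```

```text
tool [0.563  0.0034 0.2456] psi 70.29 t 16.3 F [-0.55 -0.5  -0.47] w 1.000992688245363
[165.4  72.3] 6105 [0.4975 0.1475] [497.1 146.9] [55.2 54.7] 28.9
[322.  226.9] 4143 [0.5637 0.0035] [563.    2.3] [54.7 53.9] 70.2
[411.3 365.6] 165 [ 0.596  -0.1455] [ 595.2 -145.1] [ 9.8 23.1] 6.6
```

View pics/w6.png

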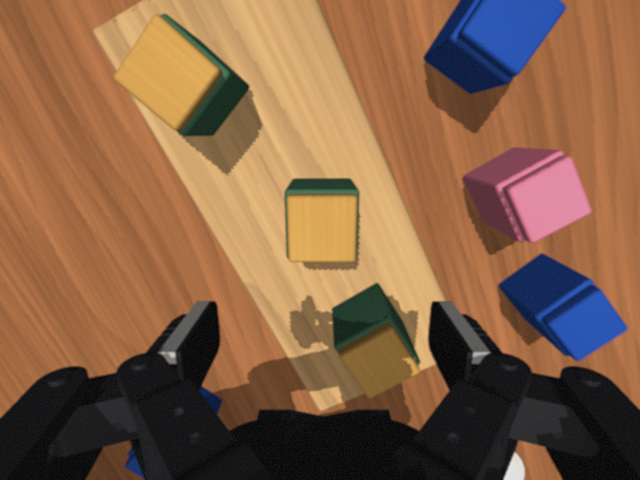

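Call:
step_arm(
  motion=[
    [0.013,-0.273,0,0,0,0.373,0],
    [0.013,-0.273,0,0,0,0.373,0],
    [0.013,-0.273,0,0,0,0.373,0],
    [0.013,-0.273,0,0,0,0.373,0],
    [0.013,-0.273,0,0,0,0.373,0],
    [0.013,-0.273,0,0,0,0.373,0],
    [0.013,-0.273,0,0,0,0.373,0],
  ],
)

```text
time: 17.05
tool_pos: [0.5679, -0.132, 0.2411]
tool_rot: [-0.001, 0.627, 0.779, -0.0]
contact_force: [0.0, 0.1, -0.3]
gripper_width: 1.0
```

```bash
python3 - <<'E'
from h import *
d=wristcam('w7.png')
for o in lids(d): print(*o)
E
```

```text
tool [ 0.5679 -0.132   0.2411] psi 102.31 t 17.05 F [ 0.04  0.1  -0.26] w 0.9997784706781017
[356.9  60.8] 1072 [ 0.5651 -0.01  ] [563.    1.1] [54.3 54.3] 70.3
[324.6 230.5] 3289 [ 0.5693 -0.1337] [ 569.4 -134.1] [54.2 54.9] 12.4
```

View pics/w7.png

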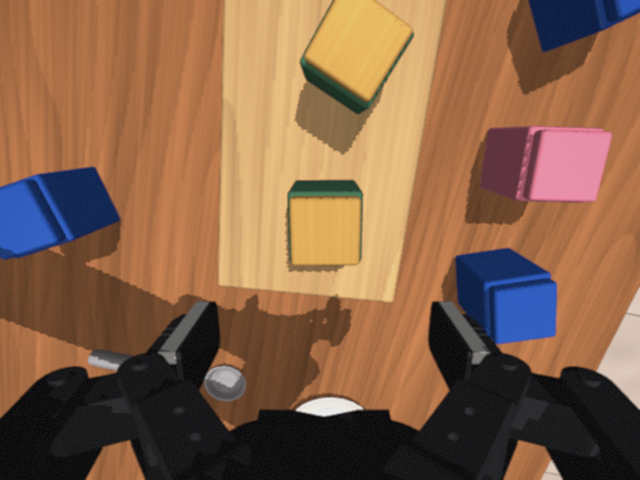

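Call:
step_arm(
  motion=[
    [0.002,-0.002,-0.05,0,0,0,0],
    [0.002,-0.002,-0.12,0,0,0,0],
    [0.002,-0.002,-0.18,0,0,0,0],
    [0.002,-0.002,-0.24,0,0,0,0],
    [0.002,-0.002,-0.28,0,0,0,0],
    [0.002,-0.002,-0.32,0,0,0,0],
    [0.002,-0.002,-0.35,0,0,0,0],
    [0.002,-0.002,-0.37,0,0,0,0],
    [0.002,-0.002,-0.38,0,0,0,0],
    [0.002,-0.002,-0.38,0,0,0,0],
  ],
)

```text
time: 18.1
tool_pos: [0.5692, -0.1338, 0.052]
tool_rot: [-0.0, 0.627, 0.779, -0.0]
contact_force: [0.2, -0.3, 0.7]
gripper_width: 1.003
```

Call:
step_arm(
  motion=[
    [0,0,0,0,0,0,60],
    [0,0,0,0,0,0,120],
    [0,0,0,0,0,0,255],
    [0,0,0,0,0,0,255],
    [0,0,0,0,0,0,255],
    [0,0,0,0,0,0,255],
    [0,0,0,0,0,0,255],
    [0,0,0,0,0,0,255],
  ],
)

```text
time: 18.9
tool_pos: [0.5703, -0.1344, 0.0537]
tool_rot: [0.001, 0.627, 0.779, 0.0]
contact_force: [0.2, -0.4, 5.9]
gripper_width: 0.721
```

Call:
step_arm(
  motion=[
    [0,0,0.01,0,0,0,255],
    [0,0,0.03,0,0,0,255],
    [0,0,0.06,0,0,0,255],
    [0,0,0.09,0,0,0,255],
    [0,0,0.12,0,0,0,255],
    [0,0,0.13,0,0,0,255],
    [0,0,0.13,0,0,0,255],
    [0,0,0.13,0,0,0,255],
    [0,0,0.13,0,0,0,255],
    [0,0,0.13,0,0,0,255],
  ],
)

```text
time: 19.9
tool_pos: [0.5687, -0.1337, 0.1162]
tool_rot: [-0.001, 0.627, 0.779, -0.0]
contact_force: [-0.1, 0.6, -4.9]
gripper_width: 0.723
```

Call:
step_arm(
  motion=[
    [0,0,0,0,0,0,255],
    [0,0,0,0,0,0,255],
    [0,0,0,0,0,0,255],
    [0,0,0,0,0,0,255],
    [0,0,0,0,0,0,255],
  ],
)

```text
time: 20.4
tool_pos: [0.5693, -0.134, 0.1173]
tool_rot: [-0.0, 0.627, 0.779, -0.0]
contact_force: [0.5, -0.9, -3.6]
gripper_width: 0.719
```

```bash
python3 - <<'E'
from h import *
d=wristcam('w8.png'); 
fs=[]
for i in range(6):
    eyes.grab_frame('wrist'); s=monitor.state(); fs.append(s['contact_force'])
print(np.round(fs,2), np.mean(fs,axis=0),s['time'], s['joint_efforts'].round(3))
E
```

```text
tool [ 0.5693 -0.134   0.1173] psi 102.35 t 20.4 F [ 0.5  -0.89 -3.56] w 0.7188834526470098
[[-0.13  0.4  -4.06]
 [-0.22  0.25 -4.55]
 [ 1.07 -0.58 -4.37]
 [-0.42  0.36 -4.53]
 [ 0.05  0.02 -4.53]
 [-0.   -0.36 -4.04]] [ 0.05743336  0.01425472 -4.34634896] 20.75 [ 1.0000e-03 -3.9349e+01 -3.6827e+01  2.0000e-03  3.0000e-03 -0.0000e+00]
```

View pics/w8.png

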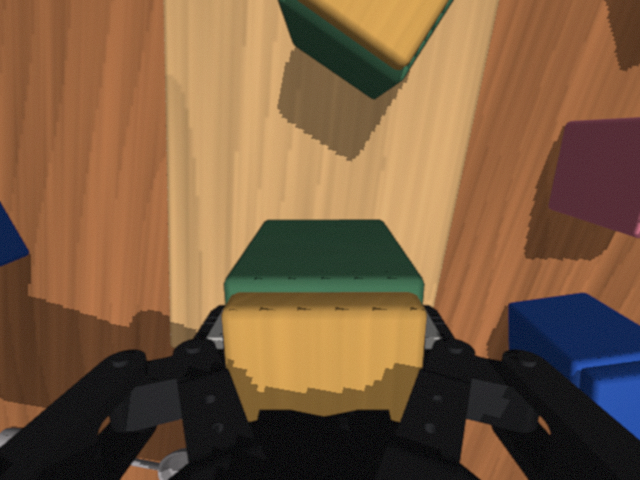

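The right tin reads about 4.4 N, clearly the heaviest. I'll stand it back like the other two, then lift it for the final hold.

Call:
step_arm(
  motion=[
    [0,0,-0.03,0,0,0,255],
    [0,0,-0.06,0,0,0,255],
    [0,0,-0.085,0,0,0,255],
    [0,0,-0.105,0,0,0,255],
    [0,0,-0.115,0,0,0,255],
    [0,0,-0.122,0,0,0,255],
    [0,0,-0.126,0,0,0,255],
    [0,0,-0.128,0,0,0,255],
    [0,0,-0.129,0,0,0,255],
    [0,0,-0.129,0,0,0,255],
  ],
)

```text
time: 21.75
tool_pos: [0.5698, -0.1342, 0.0537]
tool_rot: [0.001, 0.627, 0.779, 0.0]
contact_force: [-1.2, 0.4, -0.9]
gripper_width: 0.718
```

Call:
step_arm(
  motion=[
    [0,0,-0.001,0,0,0,200],
    [0,0,-0.001,0,0,0,120],
    [0,0,-0.001,0,0,0,40],
    [0,0,-0.001,0,0,0,0],
    [0,0,-0.001,0,0,0,0],
    [0,0,-0.001,0,0,0,0],
    [0,0,-0.001,0,0,0,0],
    [0,0,-0.001,0,0,0,0],
  ],
)

```text
time: 22.55
tool_pos: [0.5693, -0.134, 0.0522]
tool_rot: [0.0, 0.627, 0.779, -0.0]
contact_force: [0.5, -0.3, 0.1]
gripper_width: 0.999
```

Call:
step_arm(
  motion=[
    [0,0,0,0,0,0,60],
    [0,0,0,0,0,0,120],
    [0,0,0,0,0,0,255],
    [0,0,0,0,0,0,255],
    [0,0,0,0,0,0,255],
    [0,0,0,0,0,0,255],
    [0,0,0,0,0,0,255],
    [0,0,0,0,0,0,255],
  ],
)

```text
time: 23.35
tool_pos: [0.5697, -0.134, 0.0526]
tool_rot: [0.0, 0.627, 0.779, 0.0]
contact_force: [3.6, 0.1, 1.7]
gripper_width: 0.721
```

Call:
step_arm(
  motion=[
    [0,0,0.01,0,0,0,255],
    [0,0,0.03,0,0,0,255],
    [0,0,0.07,0,0,0,255],
    [0,0,0.11,0,0,0,255],
    [0,0,0.15,0,0,0,255],
    [0,0,0.19,0,0,0,255],
    [0,0,0.23,0,0,0,255],
    [0,0,0.27,0,0,0,255],
    [0,0,0.31,0,0,0,255],
    [0,0,0.33,0,0,0,255],
  ],
)

```text
time: 24.35
tool_pos: [0.5694, -0.1341, 0.2192]
tool_rot: [0.001, 0.627, 0.779, 0.0]
contact_force: [-0.7, -0.5, -3.5]
gripper_width: 0.721
```

Call:
step_arm(
  motion=[
    [0,0,0.01,0,0,0,255],
    [0,0,0.01,0,0,0,255],
    [0,0,0.01,0,0,0,255],
    [0,0,0.01,0,0,0,255],
    [0,0,0.01,0,0,0,255],
    [0,0,0.01,0,0,0,255],
    [0,0,0.01,0,0,0,255],
  ],
)

```text
time: 25.05
tool_pos: [0.5692, -0.1339, 0.222]
tool_rot: [-0.0, 0.627, 0.779, -0.0]
contact_force: [-0.4, -0.1, -4.1]
gripper_width: 0.718
```

```bash
python3 - <<'E'
from h import *
d=wristcam('w9.png'); a=snap('top','top9.png'); b=snap('scene','scene9.png')
for o in lids(a): print(*o)
s=monitor.state(); print(s['time'],s['tool_pos'].round(4),s['contact_force'].round(2),s['gripper_width'])
i=np.vstack([b['pixels'][150:380,180:460],a['pixels'][130:360,200:480]])[...,::-1]
cv2.imwrite('pics/f9.png',cv2.resize(np.hstack([i[:230],i[230:]]),None,fx=1.4,fy=1.4))
E
```

```text
tool [ 0.5692 -0.1339  0.222 ] psi 102.35 t 25.05 F [-0.43 -0.09 -4.14] w 0.7181025620722403
[311.7 235.5] 472 [0.5619 0.0028] [561.9   2.9] [54.6 55.3] 70.3
[253.7 261.3] 475 [0.496 0.148] [496.2 148. ] [55.1 54.5] 29.0
25.2 [ 0.5693 -0.134   0.2223] [-0.81 -0.92 -3.8 ] 0.7205510433734063
```

View pics/f9.png

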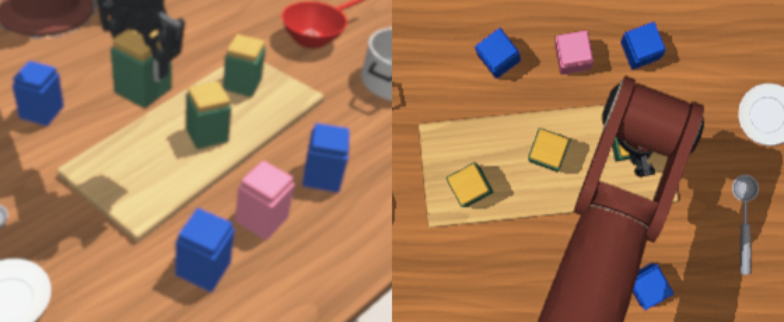

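View pics/w9.png

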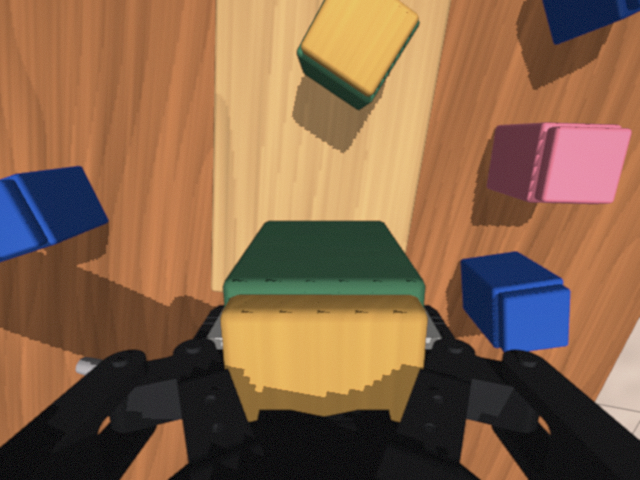

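The right tin is held upright, about 17 cm above the board. The other two stand on the board and the kitchenware in view is untouched, so I'm handing in.

```bash
python3 -c "
from plant import manip; print(manip.job_done())"
```

```text
the job is handed in; nothing more can be done
None
```

The right tin is the full one, and I handed in the job while holding it upright and still, about 17 cm above the board.

| Tin | Force when hefted | Weight |
|---|---|---|
| Left | about 2.1 N | 0.2 kg |
| Middle | about 1.7 N | 0.17 kg |
| Right | about 4.3 N | 0.44 kg |

I hefted them in the order asked, lifting each about 6.5 cm and standing it back before the next. I stood the right tin back on the board too, then gripped it again for the final lift.

- **Hold:** in the last checks the grip was steady, and the force was still about 4 N.
- **Other tins:** the left and middle tins stand upright on the board, within about 3 mm of where they started.
- **Kitchenware and look-alikes:** the kitchenware and the blue and pink look-alikes look unmoved in the final pictures. The pot shows only at the edge of them, and I judged this by eye, not by measurement.
- **Time:** the robot's clock stood at about 25 s of the 67 s allowed.
- **Limits of the checks:** single force readings scattered by up to about 1 N, so the weights are averages. The gap between the right tin and the others is well beyond that. No check failed or disagreed.

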